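# Pack the sharpening tray and leave the look-alikes

### The job

Pack the wooden sharpening tray for a honing session: lay the whetstone flat in the long bed, the slip stone in the long pocket of its insert block and the honing guide upright in the square pocket, and only then stand the oil bottle in the round well next to the guide, last because it towers beside that pocket. Everything must sit fully down in its own recess and be let go; the cork sanding block, the limewood strip and the bigger glue bottle look similar but do not belong in the tray, so leave them where they are.

Things in the scene. Friction and masses are not known exactly. Their poses are not given: they have to be found in the camera images.
- tray: Fixed shallow wooden tray, 166 (x) x 266 (y) mm, rim 16 mm high and 8 thick; origin: centre of its underside. Bed for the whetstone on its +x side: centre x +35, y 0 mm, 80 (x) x 219 (y) mm, floor at z 6, sides 14 to 16 mm high. On its -x side two dark insert blocks lie on the floor (z 6), centres x -43, y +62.5 and -62.5 mm; which block is at which end changes.
- slip_block: Dark wooden insert block fixed in the tray, 63 (x) x 124 (y) x 12 mm, axes parallel to the tray's. Long pocket for the slip stone in its middle: 44 (x) x 112 (y) mm, 5 deep. Origin: centre of its underside, 6 mm above the bench; pocket floor at z 7, top at z 12 mm.
- guide_block: Dark wooden insert block fixed in the tray, 63 (x) x 124 (y) x 12 mm, axes parallel to the tray's. Round well for the oil bottle, 54 mm across, centre x 0, y +30; nearly square pocket for the honing guide, 50 (x) x 52 (y) mm, centre x 0, y -31; both 7 deep. Origin: centre of its underside, 6 mm above the bench; recess floors at z 5, top at z 12 mm.
- whetstone: Orange-brown brick-shaped whetstone lying flat on the right bench beside the tray, 66 (x) x 205 (y) x 26 mm (z), about 0.7 kg. Origin: centre of its underside. It may lie either way round in its bed.
- slip_stone: Grey slip stone on the left table, a small bar lying flat, 30 (x) x 100 (y) x 12 mm (z), 90 g. Origin: centre of its underside. It may lie either way round in its pocket.
- honing_guide: Small metal honing guide standing on the left table, 36 (x) x 40 (y) x 28 mm (z), 120 g: two aluminium cheeks 10 thick and 10 apart in y, a brass roller between them, a brass nut at the +y end. Origin: centre of its underside. Grip it across x: flat faces 36 mm apart up to z 20, then 30 mm apart. Either way round in its pocket, sides parallel.
- oil_bottle: The smaller of two upright bottles on the left table: pale yellow drip bottle with a red nozzle, 41 mm across up to z 60, shoulder narrowing to 36 at z 72 and 18 at z 86, nozzle about 20 across, 118 mm tall in all, 100 g. Origin: centre of its underside. Any turn about its axis is right.
- cork_block: Look-alike, leave it: light brown cork sanding block lying flat on the grey mat of the left table, 62 (x) x 105 (y) x 34 mm (z), half as long as the whetstone. Origin: centre of its underside.
- wood_strip: Look-alike, leave it: pale limewood strip, 28 (x) x 120 (y) x 18 mm (z), lying flat; too long for the slip stone's pocket. Origin at the centre of its underside.
- glue_bottle: Look-alike, leave it: the bigger upright bottle, white with a yellow nozzle, 59 mm across, 182 mm tall; too wide for the well. Origin at the centre of its underside.
There are look-alikes about, which are no part of the job. What is shaped like the oil_bottle but black or turquoise is not meant.

How it is judged (in metres and radians):
On the way, in this order (a step that is already met when the one before it is completed fails the run):
1. whetstone, slip stone and honing guide lie at rest in their own recesses, the oil bottle not yet in its well (x of whetstone in the frame of tray between 0.025 and 0.045 m and y of whetstone in the frame of tray between -0.01 and 0.01 m and z of whetstone in the frame of tray between 0.003 and 0.009 m and angle between each of whetstone, slip_stone, honing_guide's own z axis and vertical below 0.08 rad and linear speed of each of whetstone, slip_stone, honing_guide below 0.02 m/s and x of slip_stone in the frame of slip_block between -0.01 and 0.01 m and y of slip_stone in the frame of slip_block between -0.01 and 0.01 m and z of slip_stone in the frame of slip_block between 0.004 and 0.01 m and x of honing_guide in the frame of guide_block between -0.01 and 0.01 m and y of honing_guide in the frame of guide_block between -0.041 and -0.021 m and z of honing_guide in the frame of guide_block between 0.002 and 0.008 m and not (x of oil_bottle in the frame of guide_block between -0.01 and 0.01 m and y of oil_bottle in the frame of guide_block between 0.02 and 0.04 m and z of oil_bottle in the frame of guide_block between 0.002 and 0.008 m and angle between oil_bottle's own z axis and vertical below 0.08 rad and linear speed of oil_bottle below 0.02 m/s)), for 0.2 s.
2. the oil bottle stands in the round well (x of oil_bottle in the frame of guide_block between -0.01 and 0.01 m and y of oil_bottle in the frame of guide_block between 0.02 and 0.04 m and z of oil_bottle in the frame of guide_block between 0.002 and 0.008 m and angle between oil_bottle's own z axis and vertical below 0.08 rad and linear speed of oil_bottle below 0.02 m/s), for 0.2 s.
At the end, for the whole second after the job is handed in: Whetstone in the bed, slip stone, honing guide and oil bottle in their recesses: each within 10 mm of the recess's centre in x and y, within 3 mm of its floor, level or upright within 0.08 rad, at rest; cork block, wood strip and glue bottle within 30 mm of their starts (all of step 2 and x of whetstone in the frame of tray between 0.025 and 0.045 m and y of whetstone in the frame of tray between -0.01 and 0.01 m and z of whetstone in the frame of tray between 0.003 and 0.009 m and angle between each of whetstone, slip_stone, honing_guide's own z axis and vertical below 0.08 rad and linear speed of each of whetstone, slip_stone, honing_guide below 0.02 m/s and x of slip_stone in the frame of slip_block between -0.01 and 0.01 m and y of slip_stone in the frame of slip_block between -0.01 and 0.01 m and z of slip_stone in the frame of slip_block between 0.004 and 0.01 m and x of honing_guide in the frame of guide_block between -0.01 and 0.01 m and y of honing_guide in the frame of guide_block between -0.041 and -0.021 m and z of honing_guide in the frame of guide_block between 0.002 and 0.008 m and distance of each of cork_block, wood_strip, glue_bottle from where it was at the start of the episode below 0.03 m); the robot touches nothing.
It fails at once if the cork block is moved 30 mm or more (distance of cork_block from where it was at the start of the episode above 0.03 m).
It fails at once if the wood strip is moved 30 mm or more (distance of wood_strip from where it was at the start of the episode above 0.03 m).
It fails at once if the glue bottle is moved 30 mm or more (distance of glue_bottle from where it was at the start of the episode above 0.03 m).
It also fails if it takes over 112 s, if anything falls off the work surface, if the arm or the gripper's body presses on something with over 40 N, if the wrist force passes 120 N, or if a joint passes its speed limit or range.

### The arm

A 6-joint arm with a two-finger parallel gripper is mounted at the origin on a cart in front of the work surface, level with it; the furniture and walls round the work are solid. World frame = base frame: x ahead of the robot, y to its left, z up, the work surface at z = 0. Lengths are in mm, angles in rad, forces in N, time in s.
With the tool pointing down it reaches from about 350 to 875 mm from the base axis. Payload 4.2 kg.
Tool frame: the origin (TCP) lies midway between the tips of the shut fingers; the grasp point (between the pads) lies 19 mm behind it; z points along the fingers, y is the line along which they close (so a half turn about z gives the same grasp; the last joint's range is limited). The gripper opens to 85 mm and grips with 20 to 120 N. Pads are 22 mm wide; open, the fingers measure 114 mm over their backs; the gripper's body (76 mm by 85 mm) begins 54 mm behind the grasp point. The pads swing forward as they close: fully open they stand 13 mm farther back than shut.
Start: joints at [1.559, 0.385, 0.008, 0, -1.194, -0.259], TCP at [167.157, 602.211, 231.312] pointing down, gripper open.
Joint ranges: [-3.14, 3.14], [-1.21, 2.06], [-1.07, 1.41], [-3.16, 2.05], [-2.99, -0.16], [-3.1, 3.1]. Speed limits (rad/s): [2.79, 2.79, 3.14, 3.14, 3.14, 3.14].

### API

Orientations are given as a unit quaternion [x, y, z, w].
In Python, from bench import read_state, get_image, job_done gives the robot as it stands.
- The arm moves only by the shell command python3 -m jog 'ROWS'. ROWS is JSON, a list of rows, each a list of 3 entries, a list of its own where there are three numbers: the shift along the world's x, y, z scaled (see below), then the turn, a rotation vector about the world's x, y, z scaled (see below), then the gripper's target within -1 to 1 (shut at 1, half-way at 0, fully open at -1). In form: [[[x, y, z], [wx, wy, wz], claw], ...]. A call has 1 to 20 rows; each row is the pose to reach, as a shift and turn from the pose commanded when the call began; what a row does not reach only later rows make up. The controller multiplies each number of a shift by 10 cm and each number of a turn by 120 degrees. A row lasts 1/10 s, in which the tool goes at most 50 mm and 8.59 degrees, less where a joint would pass 70% of its speed; a pose out of reach is approached as far as the arm can. A call with a number of a shift or a turn outside -1 to 1 is refused whole. A call with a gripper value outside its range is refused whole. The fingers move at their own pace and stop on an object; the grip force is fixed at half the most. Time passes only in rows, so rows that repeat a pose let the fingers close. It gives the time, the measured TCP pose, the force, the opening and the grip force at its end, in the units of the state.
- read_state(): the state, without advancing time (a new reading comes with each control period).
- get_image(name): name is "scene" or "top"; returns a dict with "frame" (384x512x3 uint8, red, green, blue), "range_z" (384x512 float32, mm along the optical axis (not along the pixel's ray), 0 where there is no reading), "fx", "fy", "cx", "cy" (pixels), "distortion" ([k1, k2, p1, p2, k3] as OpenCV has them; the pictures are not rectified), "R" (3x3) and "t" (3): a world point X has camera coordinates R X + t. Camera axes: x right, y down, z forward; pixel columns grow to the right and rows downward; lengths in mm; the calibration is good to about 2 mm. A picture is of the moment at which its call begins.
- job_done(): hands the job in; it is judged then, once.
The state is a dict: "clock": time; "joints": joint angles; "joint_vel": joint speeds; "joint_efforts": joint torques, N m; "position": TCP position; "ee_rot": TCP orientation; "contact_force": force on the tool from outside, world axes, zero at the start; "wrist_torque": the same for the moment, N m; "gripper_width": finger opening in mm; "grasp_force": force on a finger pad.
Only numpy, scipy, OpenCV 4.12 (cv2) and the standard library are available. Lean on these libraries where they do the work, as an engineer would, in place of code of your own. Each camera call takes 0.05 s, during which the arm holds its last target. There are 200 camera calls.

## Working session

There is one attempt and no reset: what is moved stays moved. The work goes in short steps, Python scripts to look and compute and a shell command to move; the robot and the scene stay as the last step left them, time stands still between calls to the robot, and variables do not carry over. Pictures are saved under pics/ and viewed, at most 14 in all, crops included, and the job is handed in when it is done.

```bash
mkdir -p pics; cat > h.py <<'E'
import numpy as np,cv2,pickle
from bench import read_state,get_image,job_done
def grab(n):
    d=get_image(n); pickle.dump(d,open(f'{n}.pkl','wb')); return d
def load(n): return pickle.load(open(f'{n}.pkl','rb'))
def world(d,uv,z=None):
    K=np.array([[d['fx'],0,d['cx']],[0,d['fy'],d['cy']],[0,0,1]]);D=np.array(d['distortion'],float)
    uv=np.array(uv,float).reshape(-1,1,2); n=cv2.undistortPoints(uv,K,D).reshape(-1,2)
    R=np.array(d['R']);t=np.array(d['t']);out=[]
    for (a,b),(u,v) in zip(n,uv.reshape(-1,2)):
        ray=np.array([a,b,1.])
        if z is None: s=float(d['range_z'][int(round(v)),int(round(u))])
        else: s=(z+(R.T@t)[2])/(R.T@ray)[2]
        out.append(R.T@(ray*s-t))
    return np.array(out)
def save(im,name,s=1,crop=None):
    if crop: x0,y0,x1,y1=crop; im=im[y0:y1,x0:x1]
    im=cv2.resize(im,None,fx=s,fy=s,interpolation=cv2.INTER_CUBIC)
    cv2.imwrite(f'pics/{name}.png',im[:,:,::-1])
E
python3 - <<'E'
from h import *
for n in('top','scene'):
    d=grab(n); save(d['frame'],n+'0',1.5); R=np.array(d['R']);print(n,d['fx'],-R.T@np.array(d['t']),R.round(2).tolist(),d['distortion'])
print(read_state())
E
```

```text
top 432.0046783296221 [ 262.9303132    26.1047571  1753.86392531] [[0.02, -1.0, 0.0], [-0.99, -0.02, -0.14], [0.14, 0.0, -0.99]] [-0.14699182  0.          0.          0.          0.        ]
scene 378.283893445183 [-618.13440562  700.92973752  986.98837968] [[-0.54, -0.84, -0.02], [-0.5, 0.33, -0.8], [0.68, -0.42, -0.6]] [-0.018631  0.        0.        0.        0.      ]
{'clock': 0.1, 'joints': array([ 1.55858141e+00,  3.85473708e-01,  6.78073656e-03, -4.30381197e-04,
       -1.19399855e+00, -2.58578795e-01]), 'joint_vel': array([-7.22466809e-04, -8.67517520e-04,  3.36300347e-03,  2.21496013e-03,
        9.40460048e-05,  1.72097731e-04]), 'joint_efforts': array([-2.73336727e-04, -3.93319595e+01,  1.88931441e+01,  4.19793427e+00,
       -2.56563726e-03,  3.84833200e-06]), 'position': array([167.04322267, 601.73114696, 230.34239038]), 'ee_rot': array([ 9.90836659e-01, -1.35062122e-01, -8.20720786e-05,  9.64991669e-04]), 'contact_force': array([-0.23388425, -0.0636168 ,  0.05544713]), 'wrist_torque': array([-0.01228699,  0.0144692 , -0.03889494]), 'grasp_force': 0.0, 'gripper_width': 85.28264314418217}
```

View pics/top0.png

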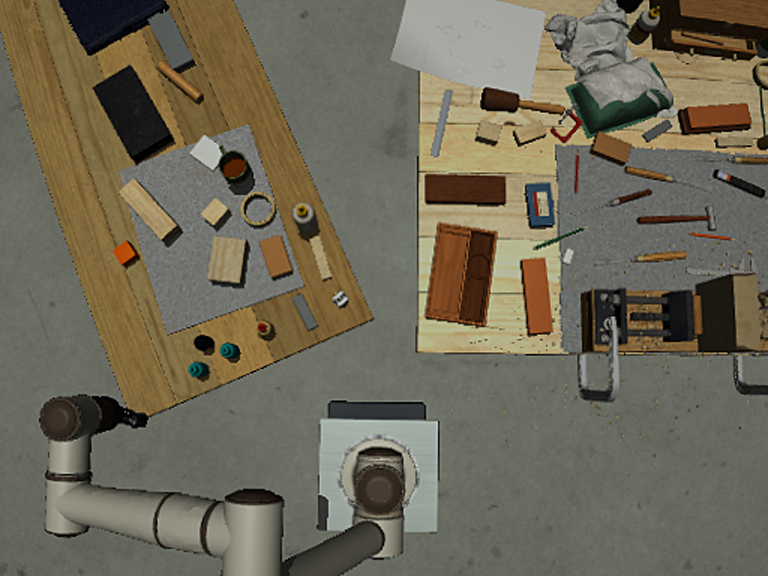

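View pics/scene0.png

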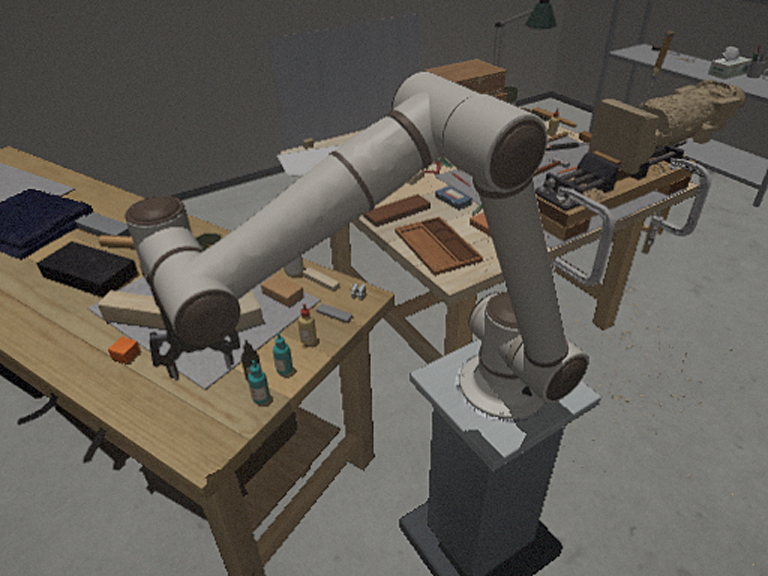

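The top view (display px ÷1.5) shows these candidates:
- Whetstone: the orange bar at (537,296). The dark brown bars at (466,190) and (715,118) and the cork at (275,257) could be mistaken for it.
- Slip stone: the grey bar at (306,312). The wood strip at (320,258) and the grey ruler at (442,122) could be mistaken for it.
- Honing guide: (339,298).
- Oil bottle: yellow with a red nozzle at (264,328). The turquoise bottles at (198,370) and (229,350), the black one at (204,344) and the glue bottle at (303,215) are the wrong ones.

Next I'll crop in close.

```bash
python3 - <<'E'
from h import *
d=load('top')
save(d['frame'],'left',8,(160,130,255,200)); 
save(d['frame'],'right',8,(275,140,375,215))
E
```

```text
(no output)
```

View pics/left.png

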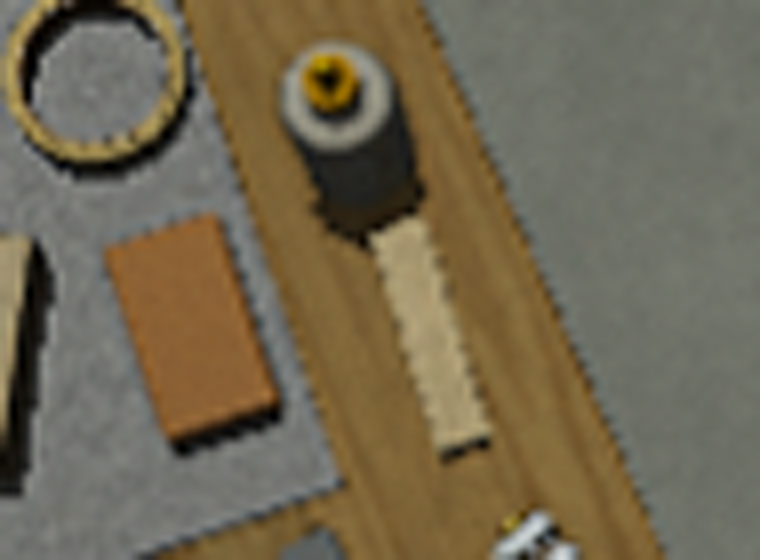

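```bash
python3 - <<'E'
from h import *
d=load('top')
save(d['frame'],'left2',8,(160,190,255,250)) 
E
```

```text
(no output)
```

View pics/left2.png

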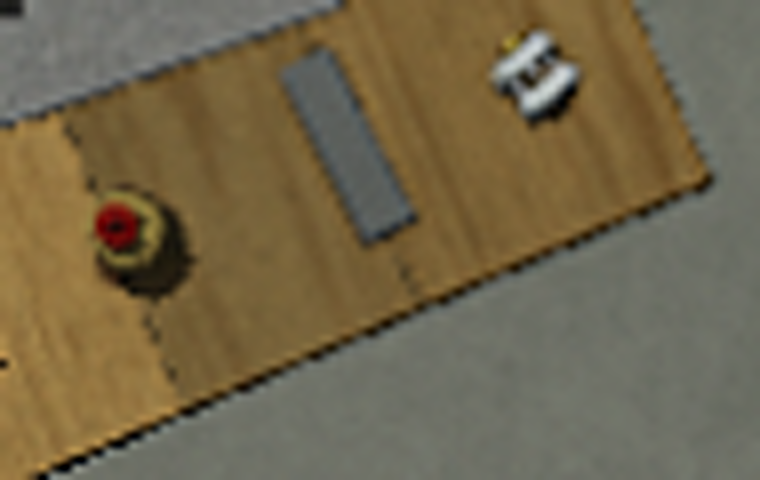

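View pics/right.png

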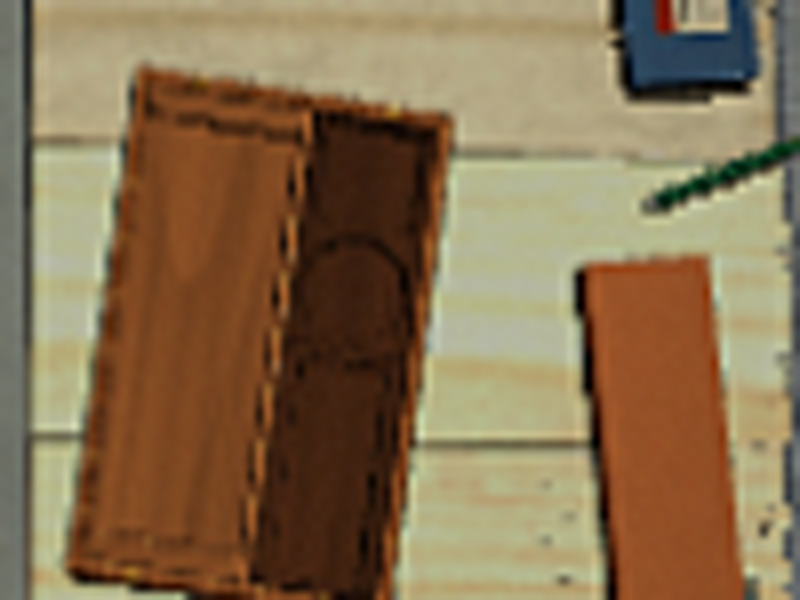

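The crops show:
- **Tray:** the bed is on the image left, so tray +x is about world +y. The guide block is at the far end, with its round well toward the middle at crop (348,293) and the guide pocket beyond it. The slip block is nearest the robot.
- **Oil bottle:** red nozzle at left2 (117,228).
- **Slip stone:** corners at left2 (282,70), (325,45), (415,218) and (370,243).
- **Honing guide:** centre at about (537,78), with the nut at upper left.
- **Whetstone:** top corners at right (585,268) and (708,258).

Next I'll turn these into world positions.

```bash
python3 - <<'E'
from h import *
d=load('top'); f=d['frame']
save(f,'right2',8,(275,170,375,232))
def px(pts,ox,oy): return [((x+.5)/8-.5+ox,(y+.5)/8-.5+oy) for x,y in pts]
def show(n,P): print(n,P.round(1).tolist())
# segment boxes
def seg(n,mask,z,box):
    m=np.zeros(mask.shape,np.uint8);x0,y0,x1,y1=box;m[y0:y1,x0:x1]=mask[y0:y1,x0:x1]
    big=cv2.resize(m*255,None,fx=4,fy=4,interpolation=cv2.INTER_LINEAR)
    v,u=np.nonzero(big>127); W=world(d,np.c_[(u+.5)/4-.5,(v+.5)/4-.5],z)[:,:2].astype(np.float32)
    r=cv2.minAreaRect(W); print(n,'rect',np.round(r[0],1),np.round(r[1],1),round(r[2],1),'centroid',W.mean(0).round(1))
h=cv2.cvtColor(f,cv2.COLOR_RGB2HSV).astype(int);H,S,V=[h[...,i] for i in range(3)]
seg('whet',(S>120)&(V>90)&(H<14),26,(345,170,372,226))
seg('slip',(S<60)&(V>70),12,(193,193,214,222))
seg('cork',(S>110)&(V>100)&(H<14),34,(170,154,198,188))
seg('guide',(S<60)&(V>120),28,(219,190,236,208))
seg('nozzle',(H<5)&(S>200)|(H>175)&(S>200),110,(168,210,182,224))
ri=px([(140,70),(450,117),(72,577)],275,140); show('tray rim corners z16',world(d,ri,16))
sl=px([(282,70),(325,45),(415,218),(370,243)],160,190); show('slip',world(d,sl,12))
g=px([(117,228)],160,190); show('nozz',world(d,g,118)); show('nozz depth',world(d,g))
show('well',world(d,px([(348,293)],275,140),12))
show('wood',world(d,px([(368,240),(425,215),(492,438),(440,455)],160,130),18))
show('guide',world(d,px([(537,78)],160,190),28))
for n,u in dict(table=(196,225),bench=(335,220),slip=(203,207),whet=(357,195),bed=(297,180),sl=(317,205)).items(): show(n,world(d,[u]))
E
```

```text
whet rect [ 488.6 -421.3] [205.5  68.3] 5.3 centroid [ 487.9 -421.2]
slip rect [443.8 212.9] [122.5  30.3] 28.3 centroid [434.  208.3]Traceback (most recent call last):
  File "<stdin>", line 15, in <module>
  File "<stdin>", line 10, in seg
  File "h.py", line 8, in world
    uv=np.array(uv,float).reshape(-1,1,2); n=cv2.undistortPoints(uv,K,D).reshape(-1,2)
                                             ~~~~~~~~~~~~~~~~~~~^^^^^^^^
cv2.error: OpenCV(4.12.0) /io/opencv/modules/calib3d/src/undistort.dispatch.cpp:347: error: (-215:Assertion failed) CV_IS_MAT(_src) && CV_IS_MAT(_dst) && (_src->rows == 1 || _src->cols == 1) && (_dst->rows == 1 || _dst->cols == 1) && _src->cols + _src->rows - 1 == _dst->rows + _dst->cols - 1 && (CV_MAT_TYPE(_src->type) == CV_32FC2 || CV_MAT_TYPE(_src->type) == CV_64FC2) && (CV_MAT_TYPE(_dst->type) == CV_32FC2 || CV_MAT_TYPE(_dst->type) == CV_64FC2) in function 'cvUndistortPointsInternal'
```

View pics/right2.png

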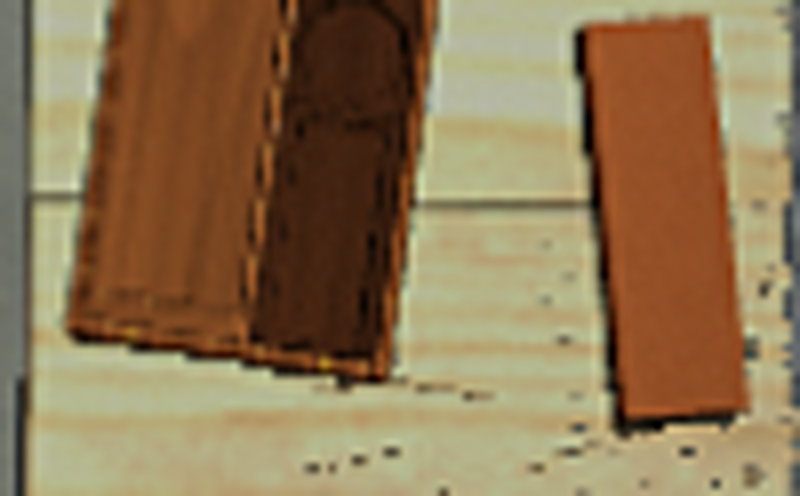

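```bash
python3 - <<'E'
from h import *
d=load('top'); f=d['frame']
def px(pts,ox,oy): return [((x+.5)/8-.5+ox,(y+.5)/8-.5+oy) for x,y in pts]
def show(n,P): print(n,P.round(1).tolist())
def rect(n,pts,o,z):
    W=world(d,px(pts,*o),z)[:,:2]; print(n,'c',W.mean(0).round(1),'sides',[round(float(np.linalg.norm(W[i]-W[i-1])),0) for i in range(4)],'ang01 ang12',[round(float(np.degrees(np.arctan2(*(W[i+1]-W[i])[::-1]))),1) for i in range(3)])
rect('tray',[(140,70),(451,115),(385,620),(72,575)],(275,140),16)
rect('whet',[(585,28),(710,17),(747,412),(622,425)],(275,170),26)
rect('slip',[(282,70),(325,45),(415,218),(370,243)],(160,190),12)
rect('wood',[(368,240),(425,215),(492,438),(440,455)],(160,130),18)
rect('cork',[(105,250),(215,213),(278,400),(170,440)],(160,130),34)
rect('guide',[(490,75),(545,30),(580,75),(530,118)],(160,190),24)
g=px([(117,228)],160,190); show('nozz',world(d,g,118)); show('nozz depth',world(d,g))
show('body',world(d,px([(133,225)],160,190),72))
show('glue',world(d,px([(330,82)],160,130),182))
show('well',world(d,px([(348,293)],275,140),12))
for n,u in dict(table=(196,225),bench=(335,220),slip=(203,207),whet=(357,195),bed=(297,180),sl=(317,205)).items(): show(n,world(d,[u]))
E
```

```text
tray c [ 544.2 -216.1] sides [264.0, 163.0, 265.0, 160.0] ang01 ang12 [-97.0, 172.2, 82.8]
whet c [ 486.7 -421.7] sides [204.0, 66.0, 203.0, 65.0] ang01 ang12 [-83.7, -175.5, 96.6]
slip c [433. 207.] sides [99.0, 25.0, 100.0, 26.0] ang01 ang12 [-58.4, -150.9, 120.4]
wood c [580.6 168.7] sides [118.0, 32.0, 121.0, 28.0] ang01 ang12 [-64.7, -161.9, 109.4]
cork c [581.2 289.3] sides [104.0, 59.0, 103.0, 58.0] ang01 ang12 [-70.1, -159.5, 111.7]
guide c [468.8 111.7] sides [30.0, 36.0, 29.0, 33.0] ang01 ang12 [-49.2, -141.0, 132.1]
nozz [[380.0, 305.0, 118.0]]
nozz depth [[380.7, 306.5, 108.9]]
body [[385.0, 305.0, 72.0]]
glue [[670.9, 206.5, 182.0]]
well [[571.3, -260.6, 12.0]]
table [[362.4, 235.1, -3.5]]
bench [[393.0, -331.5, 3.1]]
slip [[435.1, 207.1, 12.8]]
whet [[495.5, -419.9, 19.4]]
bed [[554.0, -174.0, 9.8]]
sl [[451.4, -254.7, 19.4]]
```

Sizes and heights agree with the description. Tray centre is (544,-216), with its +x axis at about 82.5°. Target points:

| Item | World position |
|---|---|
| Bed | (549,-181) |
| Slip pocket | (477,-250) |
| Guide pocket | (631,-271) |
| Well | (571,-262) |

I'll take the slip stone first, at (433,207) with its grip axis at 119.5°.

```bash

for i in 1 2 3 4; do python3 -m jog '[[[0.665,-0.988,0],[0,0,0.0938],-1],[[0.665,-0.988,0],[0,0,0.0938],-1],[[0.665,-0.988,0],[0,0,0.0938],-1]]' | tail -c 400; done
python3 -m jog '[[[0,0,-0.5],[0,0,0],-1],[[0,0,-1],[0,0,0],-1],[[0,0,-1],[0,0,0],-1],[[0,0,-1],[0,0,0],-1]]'
python3 -m jog '[[[0,0,-0.4],[0,0,0],-1],[[0,0,-0.8],[0,0,0],-1],[[0,0,-0.8],[0,0,0],-1],[[0,0,-0.8],[0,0,0],-1]]'
python3 - <<'E'
from h import *
d=grab('scene'); 
R=np.array(d['R']);t=np.array(d['t']);c=R@np.array([433,207,12])+t;u=d['fx']*c[0]/c[2]+d['cx'];v=d['fy']*c[1]/c[2]+d['cy'];print(u,v)
x0,y0=int(u)-50,int(v)-50
save(d['frame'],'s1',6,(x0,y0,x0+100,y0+90))
E
```

```text
clock: 0.4
position: [234.8, 500.0, 231.0]
ee_rot: [0.999, -0.038, -0.0, 0.001]
contact_force: [0.6, 0.4, 0.5]
gripper_width: 85.6
grasp_force: 0.0
clock: 0.7
position: [301.2, 401.5, 231.2]
ee_rot: [0.998, 0.06, -0.0, 0.0]
contact_force: [0.4, -0.1, 0.9]
gripper_width: 85.3
grasp_force: 0.0
clock: 1.0
position: [367.5, 303.2, 231.2]
ee_rot: [0.987, 0.158, -0.0, 0.0]
contact_force: [1.2, 0.2, 0.4]
gripper_width: 85.4
grasp_force: 0.0
clock: 1.3
position: [434.1, 204.7, 231.2]
ee_rot: [0.967, 0.254, -0.0, 0.0]
contact_force: [0.9, -0.5, -0.0]
gripper_width: 85.0
grasp_force: 0.0
clock: 1.7
position: [433.7, 207.3, 131.8]
ee_rot: [0.967, 0.255, -0.0, 0.001]
contact_force: [0.7, 0.5, 0.5]
gripper_width: 85.4
grasp_force: 0.0
clock: 2.1
position: [434.8, 208.6, 53.6]
ee_rot: [0.967, 0.255, 0.002, -0.0]
contact_force: [0.8, 0.1, 0.6]
gripper_width: 85.4
grasp_force: 0.0
221.9991796600242 207.00545793011935
```

View pics/s1.png

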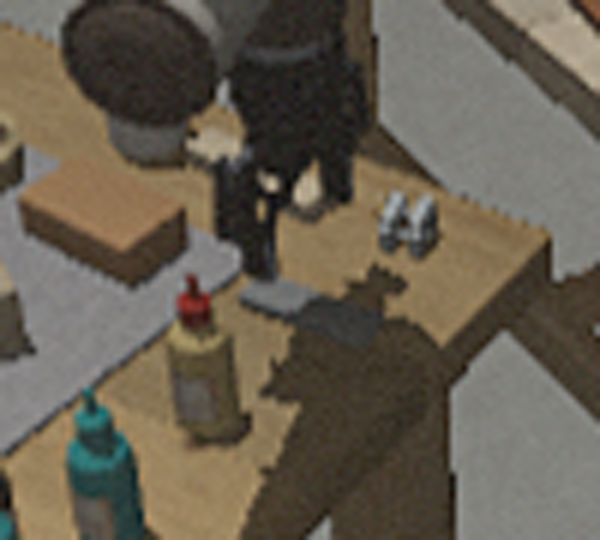

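The gripper is above the slip stone. In crop s1 the stone spans (242,290) to (385,325), the honing guide is at (410,222) and the oil bottle at (205,370). I'll cross-check these positions from this camera.

```bash
python3 - <<'E'
from h import *
d=load('scene'); o=(221-50,207-50)
def W(p,z): return world(d,[((x+.5)/6-.5+o[0],(y+.5)/6-.5+o[1]) for x,y in p],z).round(1)[:,:2]
print('slip',W([(240,293),(265,279),(388,317),(362,340)],12).tolist(),W([(240,293),(265,279),(388,317),(362,340)],12).mean(0))
print('bottle base',W([(205,435)],0),'nozzle',W([(193,280)],118))
print('guide top',W([(397,195),(428,198)],28),'cheek feet',W([(387,243),(420,252)],0))
E
```

```text
slip [[467.1, 240.6], [470.8, 219.8], [390.9, 170.4], [380.5, 196.0]] [427.325 206.7  ]
bottle base [[368.8 316.8]] nozzle [[375.7 308.6]]
guide top [[483.1 108.8]
 [468.2  92.7]] cheek feet [[471.9 124.9]
 [450.6 110.9]]
```

```bash

python3 -m jog '[[[-0.02,0,-0.3],[0,0,0],-1],[[-0.02,0,-0.46],[0,0,0],-1],[[-0.02,0,-0.46],[0,0,0],-1],[[-0.02,0,-0.46],[0,0,0],-1],[[-0.02,0,-0.46],[0,0,0],-1]]'
python3 -m jog '[[[0,0,0],[0,0,0],1],[[0,0,0],[0,0,0],1],[[0,0,0],[0,0,0],1],[[0,0,0],[0,0,0],1],[[0,0,0],[0,0,0],1],[[0,0,0],[0,0,0],1],[[0,0,0],[0,0,0],1],[[0,0,0],[0,0,0],1]]'
```

```text
clock: 2.65
position: [432.5, 208.3, 7.4]
ee_rot: [0.967, 0.255, 0.002, -0.001]
contact_force: [0.8, 1.7, -0.2]
gripper_width: 85.5
grasp_force: 0.0
clock: 3.45
position: [431.3, 207.1, 5.8]
ee_rot: [0.967, 0.255, 0.0, 0.0]
contact_force: [-1.3, -0.2, 5.0]
gripper_width: 27.6
grasp_force: 59.0
```

```bash

python3 -m jog '[[[0,0,0.2],[0,0,0],1],[[0,0,0.5],[0,0,0],1],[[0,0,1],[0,0,0],1],[[0,0,1],[0,0,0],1],[[0,0,1],[0,0,0],1]]'
python3 - <<'E'
from h import *
d=grab('scene'); save(d['frame'],'s2',6,(170,130,290,220))
E
```

```text
clock: 3.95
position: [431.3, 207.3, 106.3]
ee_rot: [0.967, 0.254, 0.001, -0.001]
contact_force: [-0.3, -1.0, -2.2]
gripper_width: 27.7
grasp_force: 59.7
```

View pics/s2.png

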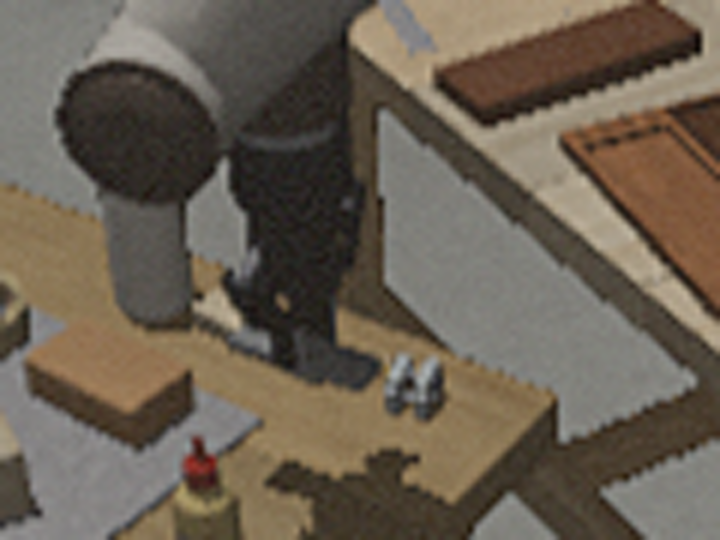

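Stone is held and level, spanning (230,335) to (380,370). I'll carry it to its pocket.

```bash

for i in 1 2 3 4 5; do python3 -m jog '[[[0.046,-0.45,0],[0,0,-0.03],1],[[0.0916,-0.915,0],[0,0,-0.0617],1],[[0.0916,-0.915,0],[0,0,-0.0617],1]]' | grep -E 'pos|width'; done
python3 -m jog '[[[0,0,-0.4],[0,0,0],1],[[0,0,-0.6],[0,0,0],1],[[0,0,-0.6],[0,0,0],1],[[0,0,-0.6],[0,0,0],1]]'
python3 - <<'E'
from h import *
d=grab('scene'); save(d['frame'],'s3',6,(240,130,350,215))
E
```

```text
position: [437.8, 110.7, 103.1]
gripper_width: 27.8
position: [447.6, 19.9, 103.4]
gripper_width: 28.1
position: [457.7, -70.8, 103.7]
gripper_width: 27.7
position: [467.7, -161.9, 103.9]
gripper_width: 27.8
position: [477.5, -253.1, 103.9]
gripper_width: 28.1
clock: 5.9
position: [477.2, -249.5, 44.9]
ee_rot: [0.998, -0.064, -0.001, 0.0]
contact_force: [0.8, 0.6, -0.2]
gripper_width: 27.7
grasp_force: 60.1
```

View pics/s3.png

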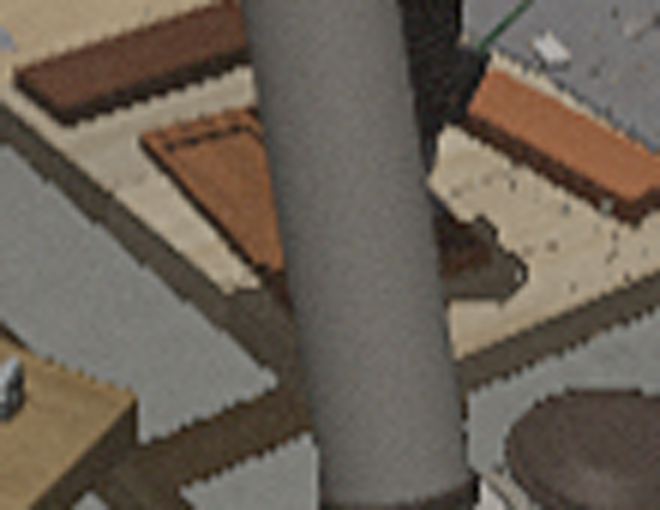

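```bash

python3 -m jog '[[[0,0,-0.13],[0,0,0],1],[[0,0,-0.24],[0,0,0],1],[[0,0,-0.27],[0,0,0],1],[[0,0,-0.27],[0,0,0],1],[[0,0,-0.27],[0,0,0],1]]'
python3 -m jog '[[[0,0,0],[0,0,0],0.3],[[0,0,0],[0,0,0],0],[[0,0,0],[0,0,0],0],[[0,0,0],[0,0,0],0],[[0,0,0],[0,0,0],0]]'
python3 -m jog '[[[0,0,0.3],[0,0,0],-0.2],[[0,0,0.7],[0,0,0],-1],[[0,0,1],[0,0,0],-1],[[0,0,1],[0,0,0],-1]]'
for i in 1 2; do python3 -m jog '[[[0.03,-0.4,0],[0,0,0],-1],[[0.05,-0.86,0],[0,0,0.05],-1],[[0.05,-0.86,0],[0,0,0.05],-1],[[0.05,-0.86,0],[0,0,0.05],-1]]' | grep -E 'clock|pos|rot';done
python3 - <<'E'
from h import *
d=grab('top'); save(d['frame'],'t2',7,(270,145,375,225))
E
```

```text
clock: 6.45
position: [477.5, -250.4, 18.9]
ee_rot: [0.998, -0.065, 0.001, 0.0]
contact_force: [0.4, 0.7, 0.2]
gripper_width: 27.5
grasp_force: 60.4
clock: 6.95
position: [477.0, -250.5, 18.3]
ee_rot: [0.998, -0.066, 0.0, 0.0]
contact_force: [-0.7, -1.1, -0.4]
gripper_width: 42.5
grasp_force: 0.0
clock: 7.35
position: [480.0, -251.4, 123.1]
ee_rot: [0.998, -0.065, 0.005, 0.001]
contact_force: [0.3, 1.0, 0.9]
gripper_width: 85.5
grasp_force: 0.0
clock: 7.75
position: [481.1, -337.0, 117.1]
ee_rot: [1.0, -0.015, -0.001, -0.001]
clock: 8.15
position: [486.4, -421.9, 117.2]
ee_rot: [0.999, 0.038, -0.001, -0.001]
```

View pics/t2.png

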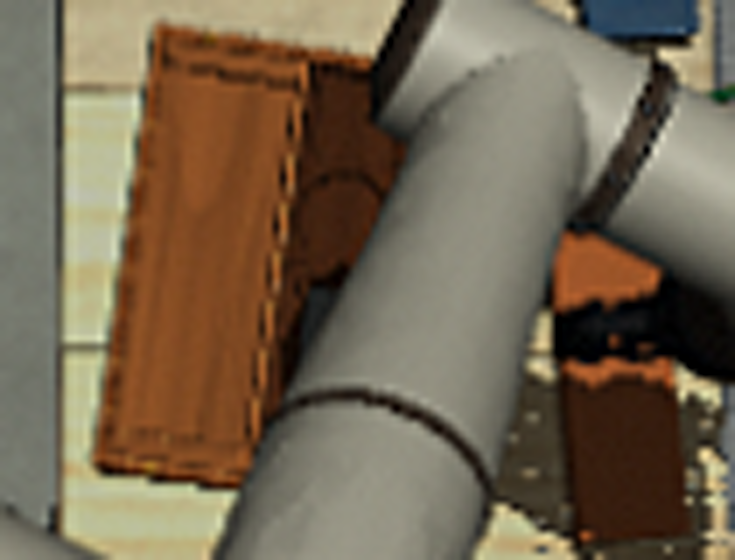

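The slip stone's corner shows in its pocket at (310,295). The open gripper straddles the whetstone at about (615,320), so I'll descend and grip.

```bash

python3 -m jog '[[[0,0,-0.4],[0,0,0],-1],[[0,0,-0.7],[0,0,0],-1],[[0,0,-0.9],[0,0,0],-1],[[0,0,-0.9],[0,0,0],-1],[[0,0,-0.9],[0,0,0],-1]]'
python3 -m jog '[[[0,0,-0.12],[0,0,0],-1],[[0,0,-0.22],[0,0,0],-1],[[0,0,-0.22],[0,0,0],-1],[[0,0,-0.22],[0,0,0],-1]]'
python3 -m jog '[[[0,0,0],[0,0,0],1],[[0,0,0],[0,0,0],1],[[0,0,0],[0,0,0],1],[[0,0,0],[0,0,0],1],[[0,0,0],[0,0,0],1],[[0,0,0],[0,0,0],1]]'
python3 -m jog '[[[0,0,0.2],[0,0,0],1],[[0,0,0.5],[0,0,0],1],[[0,0,0.8],[0,0,0],1],[[0,0,0.8],[0,0,0],1],[[0,0,0.8],[0,0,0],1]]'
python3 - <<'E'
from h import *
d=grab('scene'); save(d['frame'],'s4',6,(270,100,380,180))
E
```

```text
clock: 8.7
position: [487.5, -421.5, 28.9]
ee_rot: [0.999, 0.04, -0.0, 0.0]
contact_force: [0.9, 0.4, 0.5]
gripper_width: 85.2
grasp_force: 0.0
clock: 9.1
position: [486.8, -422.5, 6.1]
ee_rot: [0.999, 0.039, -0.0, -0.0]
contact_force: [-0.7, 1.4, -0.1]
gripper_width: 85.4
grasp_force: 0.0
clock: 9.7
position: [487.7, -423.4, 7.7]
ee_rot: [0.999, 0.039, 0.001, 0.001]
contact_force: [-0.8, -1.5, 5.1]
gripper_width: 64.2
grasp_force: 70.4
clock: 10.2
position: [485.6, -421.0, 83.9]
ee_rot: [0.999, 0.038, -0.001, -0.002]
contact_force: [-0.3, 1.2, -9.3]
gripper_width: 64.1
grasp_force: 70.6
```

View pics/s4.png

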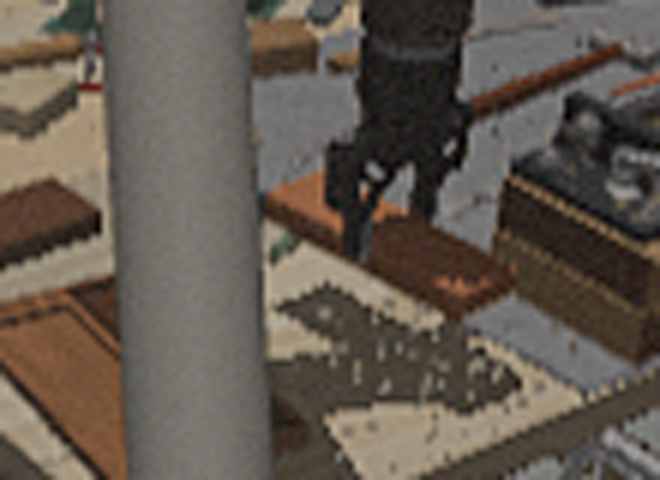

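The whetstone is held level, spanning (265,200) to (510,270). I'll carry it over the bed.

```bash

for i in 1 2 3; do python3 -m jog '[[[0.1,0.3,0],[0,0,-0.015],1],[[0.205,0.702,0],[0,0,-0.033],1],[[0.205,0.802,0],[0,0,-0.033],1],[[0.205,0.802,0],[0,0,-0.033],1]]' | grep -E 'pos|width|rot'; done
python3 -m jog '[[[0,0,-0.3],[0,0,0],1],[[0,0,-0.5],[0,0,0],1],[[0,0,-0.5],[0,0,0],1],[[0,0,-0.5],[0,0,0],1]]'
python3 - <<'E'
from h import *
d=grab('top'); save(d['frame'],'t3',7,(270,145,375,225)); d=grab('scene'); save(d['frame'],'s5',6,(240,130,350,215))
E
```

```text
position: [505.8, -339.5, 83.3]
ee_rot: [1.0, 0.006, -0.003, -0.002]
gripper_width: 64.1
position: [527.0, -260.7, 84.7]
ee_rot: [1.0, -0.029, -0.002, -0.001]
gripper_width: 64.5
position: [548.0, -181.4, 85.4]
ee_rot: [0.998, -0.064, -0.001, -0.0]
gripper_width: 64.4
clock: 11.85
position: [548.3, -183.3, 36.1]
ee_rot: [0.998, -0.065, -0.0, 0.0]
contact_force: [1.2, 0.0, -8.1]
gripper_width: 64.1
grasp_force: 71.6
```

View pics/t3.png

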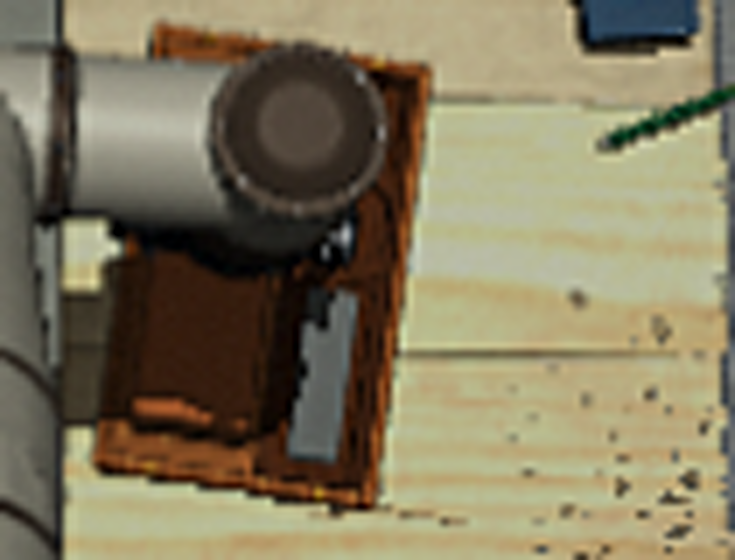

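```bash
python3 - <<'E'
from h import *
d=load('top')
a=np.radians(82.5);ux=np.array([np.cos(a),np.sin(a)]);uy=np.array([-ux[1],ux[0]]);T=np.array([544.2,-216.1])
def W(p,z): return world(d,[((x+.5)/7-.5+270,(y+.5)/7-.5+145) for x,y in p],z)[:,:2]
def tr(P): return ((P-T)@np.c_[ux,uy]).round(1)
S=W([(325,286),(358,292),(335,463),(287,455)],25);print('slip',tr(S).tolist(),'want c -43,62.5')
print('rim corners',tr(W([(97,470),(375,508),(430,65),(155,25)],16)).tolist())
K=np.array([[d['fx'],0,d['cx']],[0,d['fy'],d['cy']],[0,0,1]])
for x,y,z in [(2,102.5,56),(68,102.5,56),(35,102.5,56),(2,102.5,30),(68,102.5,30)]:
    P=np.r_[T+x*ux+y*uy,z]; uv=cv2.projectPoints(P.reshape(1,3),cv2.Rodrigues(np.array(d['R']))[0],np.array(d['t'],float),K,np.array(d['distortion'],float))[0].ravel()
    print((x,y,z),((uv-[270,145]+.5)*7).round())
E
```

```text
slip [[-35.2, 9.0], [-54.8, 9.6], [-54.3, 110.4], [-26.1, 109.9]] want c -43,62.5
rim corners [[80.5, 133.8], [-82.1, 131.8], [-81.7, -133.2], [82.9, -132.0]]
(2, 102.5, 56) [248. 430.]
(68, 102.5, 56) [133. 413.]
(35, 102.5, 56) [191. 421.]
(2, 102.5, 30) [242. 435.]
(68, 102.5, 30) [129. 418.]
```

View pics/s5.png

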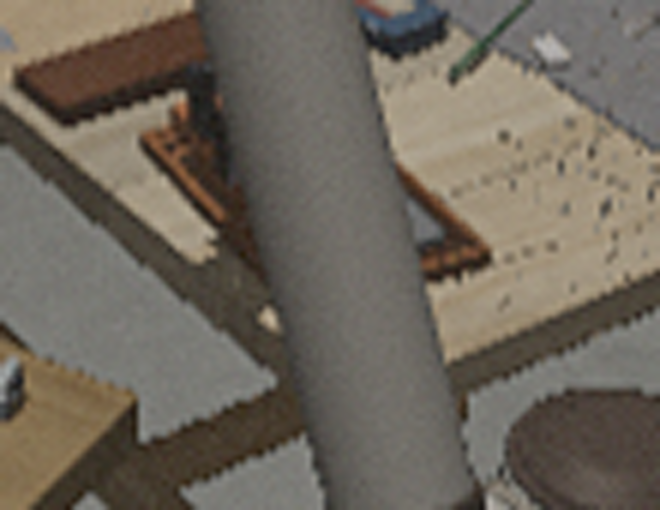

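The projected end corners match the picture at (133,413). The slip stone sits inside its pocket, centred at about (-42,60) in the tray frame. I'll lower the whetstone.

```bash

python3 -m jog '[[[0,0,-0.1],[0,0,0],1],[[0,0,-0.18],[0,0,0],1],[[0,0,-0.235],[0,0,0],1],[[0,0,-0.235],[0,0,0],1],[[0,0,-0.235],[0,0,0],1]]'
python3 -m jog '[[[0,0,0],[0,0,0],-0.5],[[0,0,0],[0,0,0],-1],[[0,0,0],[0,0,0],-1],[[0,0,0],[0,0,0],-1]]'
python3 -m jog '[[[0,0,0.3],[0,0,0],-1],[[0,0,0.7],[0,0,0],-1],[[0,0,1],[0,0,0],-1],[[0,0,1],[0,0,0],-1]]'
```

```text
clock: 12.45
position: [548.0, -181.9, 13.8]
ee_rot: [0.998, -0.064, -0.0, 0.0]
contact_force: [-4.7, 2.2, 3.0]
gripper_width: 64.1
grasp_force: 73.0
clock: 12.85
position: [549.8, -182.1, 13.4]
ee_rot: [0.998, -0.064, 0.001, 0.0]
contact_force: [0.5, 0.5, 0.5]
gripper_width: 85.4
grasp_force: 0.0
clock: 13.25
position: [552.4, -182.5, 118.2]
ee_rot: [0.998, -0.064, 0.006, 0.001]
contact_force: [0.3, -0.7, -0.3]
gripper_width: 85.6
grasp_force: 0.0
```

```bash

for i in 1 2; do python3 -m jog '[[[-0.13,0.48,0],[0,0,0.06],-1],[[-0.265,0.9,0],[0,0,0.134],-1],[[-0.265,0.975,0],[0,0,0.134],-1],[[-0.265,0.975,0],[0,0,0.134],-1]]' | grep -E 'pos|rot'; done
python3 - <<'E'
from h import *
d=grab('top'); f=d['frame']
a=cv2.resize(f[145:225,270:350],None,fx=5,fy=5,interpolation=cv2.INTER_CUBIC); b=cv2.resize(f[185:217,212:244],(400,400),interpolation=cv2.INTER_CUBIC)
cv2.imwrite('pics/t4.png',np.hstack([a,b])[:,:,::-1])
E
```

```text
position: [522.3, -83.2, 112.8]
ee_rot: [0.997, 0.077, 0.0, 0.0]
position: [496.2, 13.5, 112.8]
ee_rot: [0.977, 0.215, 0.0, 0.0]
```

View pics/t4.png

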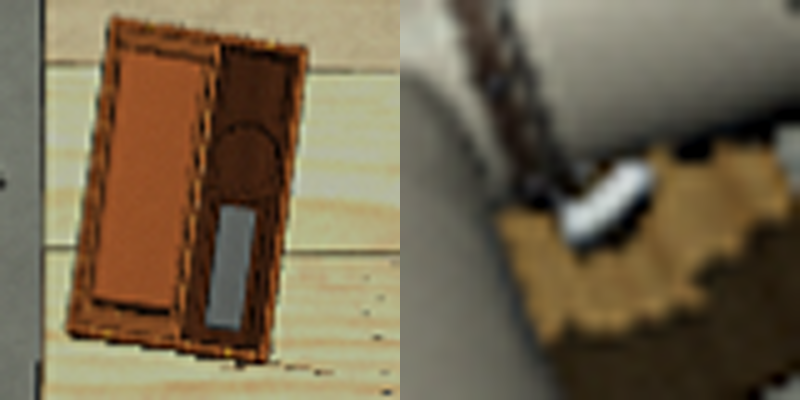

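The whetstone is down in its bed at (145,180), and the slip stone is in its pocket at (230,268). The visible guide cheek at (610,205) puts the guide's turn near -52°. I'll go and grip it.

```bash

python3 -m jog '[[[-0.13,0.48,0],[0,0,0.06],-1],[[-0.265,0.9,0],[0,0,0.118],-1],[[-0.265,0.975,0],[0,0,0.118],-1],[[-0.265,0.975,0],[0,0,0.118],-1]]' | grep -E 'pos|rot'
python3 -m jog '[[[0,0,-0.4],[0,0,0],-1],[[0,0,-0.7],[0,0,0],-1],[[0,0,-0.7],[0,0,0],-1],[[0,0,-0.7],[0,0,0],-1]]' | grep -E 'pos'
python3 - <<'E'
from h import *
d=grab('scene'); save(d['frame'],'s6',8,(200,150,290,210))
E
```

```text
position: [469.8, 110.6, 112.8]
ee_rot: [0.943, 0.333, 0.0, 0.0]
position: [469.7, 109.3, 42.9]
```

View pics/s6.png

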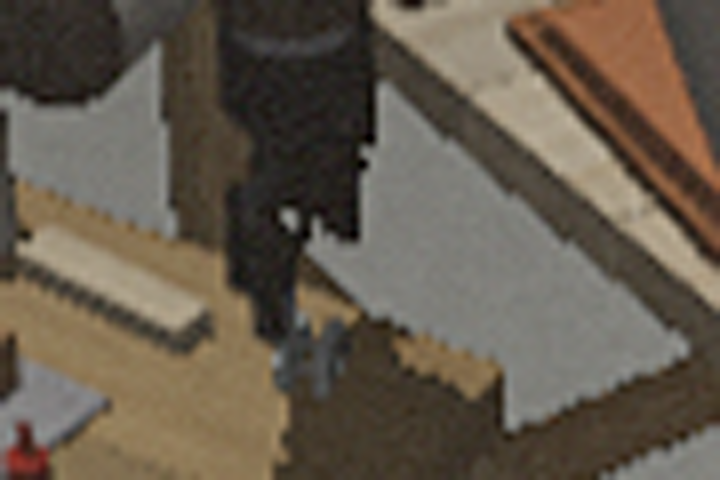

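```bash
python3 - <<'E'
from h import *
d=load('scene');K=np.array([[d['fx'],0,d['cx']],[0,d['fy'],d['cy']],[0,0,1]])
R=np.array(d['R'],float);t=np.array(d['t'],float)
P=[]
a=np.radians(-51);ux=np.array([np.cos(a),np.sin(a)]);uy=np.array([-ux[1],ux[0]])
# object y from -15 (cheek) with cheeks midpoint at the TCP
for y in(-10,10):
    for x in(-15,15): P.append(np.r_[np.array([469,111])+x*ux+y*uy,28])
    for x in(-18,18): P.append(np.r_[np.array([469,111])+x*ux+y*uy,0])
uv=cv2.projectPoints(np.array(P),cv2.Rodrigues(R)[0],t,K,np.array(d['distortion'],float))[0].reshape(-1,2)
print(((uv-[200,150]+.5)*8).round())
f=d['frame'].astype(int);Z=d['range_z']
W=[];
vv,uu=np.nonzero(np.ones(Z.shape,bool)); m=(uu>230)&(uu<248)&(vv>185)&(vv<202)&(Z[vv,uu]>0)
for u,v in zip(uu[m],vv[m]):
    w=world(d,[(u,v)])[0]; c=f[v,u]
    if 8<w[2]<35 and c[2]>=c[0]-5 and c.mean()>60: W.append([*w,u,v])
W=np.array(W);print(len(W),W.mean(0).round(1),W.min(0).round(1),W.max(0).round(1))
E
```

```text
[[316. 353.]
 [336. 318.]
 [316. 399.]
 [340. 357.]
 [280. 346.]
 [300. 312.]
 [280. 391.]
 [305. 350.]]
26 [460.1 115.4  20.4 238.3 193.9] [443.4  92.4   9.2 234.  190. ] [475.1 132.   29.8 242.  198. ]
```

The predicted cheek corners match the picture, so I'll descend and grip.

```bash

python3 -m jog '[[[0,0,-0.2],[0,0,0],-1],[[0,0,-0.365],[0,0,0],-1],[[0,0,-0.365],[0,0,0],-1],[[0,0,-0.365],[0,0,0],-1]]' | grep -E 'pos|contact'
python3 -m jog '[[[0,0,0],[0,0,0],1],[[0,0,0],[0,0,0],1],[[0,0,0],[0,0,0],1],[[0,0,0],[0,0,0],1],[[0,0,0],[0,0,0],1],[[0,0,0],[0,0,0],1],[[0,0,0],[0,0,0],1],[[0,0,0],[0,0,0],1]]'
python3 -m jog '[[[0,0,0.2],[0,0,0],1],[[0,0,0.5],[0,0,0],1],[[0,0,1],[0,0,0],1],[[0,0,1],[0,0,0],1],[[0,0,1],[0,0,0],1]]'
```

```text
position: [470.1, 110.9, 7.7]
contact_force: [0.4, -0.0, -0.2]
clock: 16.15
position: [469.4, 110.9, 7.3]
ee_rot: [0.943, 0.334, 0.001, 0.0]
contact_force: [-1.2, 0.1, 6.3]
gripper_width: 34.0
grasp_force: 59.2
clock: 16.65
position: [469.1, 110.9, 107.3]
ee_rot: [0.943, 0.333, 0.001, -0.001]
contact_force: [-0.3, -0.5, -2.2]
gripper_width: 33.9
grasp_force: 60.3
```

```bash
python3 - <<'E'
from h import *
d=load('top'); f=d['frame']
a=np.radians(82.5);ux=np.array([np.cos(a),np.sin(a)]);uy=np.array([-ux[1],ux[0]]);T=np.array([544.2,-216.1])
def W(p,z): return ((world(d,[((x+.5)/5-.5+270,(y+.5)/5-.5+145) for x,y in p],z)[:,:2]-T)@np.c_[ux,uy]).round(1)
# top face corners read off t4 : whetstone, slip
print(W([(122,52),(205,64),(176,308),(93,298)],32).tolist(), W([(122,52),(205,64),(176,308),(93,298)],32).mean(0))
print(W([(222,205),(254,208),(238,330),(206,325)],25).mean(0))
h=cv2.cvtColor(f,cv2.COLOR_RGB2HSV).astype(int)
for v in (175,185,195): print([tuple(map(int,h[v,u])) for u in range(285,314)])
E
```

```text
[[70.9, -100.9], [2.3, -101.4], [-0.4, 100.7], [66.9, 102.7]] [34.925  0.275]
[-40.275  60.05 ]
[(28, 71, 182), (28, 70, 186), (31, 67, 172), (19, 118, 99), (11, 208, 103), (12, 192, 126), (13, 194, 63), (11, 193, 139), (11, 192, 158), (11, 189, 154), (11, 187, 150), (11, 189, 150), (11, 188, 149), (11, 185, 150), (11, 191, 148), (11, 190, 148), (11, 189, 146), (12, 194, 147), (11, 186, 145), (11, 186, 145), (11, 191, 147), (11, 193, 147), (11, 190, 153), (12, 190, 110), (12, 190, 79), (14, 181, 163), (13, 186, 52), (11, 187, 41), (12, 190, 59)]
[(28, 76, 191), (27, 83, 110), (12, 197, 106), (12, 194, 104), (12, 193, 124), (11, 190, 78), (11, 195, 135), (11, 188, 156), (11, 188, 149), (11, 190, 149), (12, 190, 150), (11, 190, 149), (12, 187, 149), (11, 190, 146), (11, 190, 148), (11, 187, 147), (11, 189, 147), (11, 187, 150), (11, 189, 146), (12, 190, 146), (11, 189, 146), (11, 192, 149), (12, 189, 131), (12, 196, 69), (13, 154, 154), (12, 171, 64), (11, 198, 63), (11, 198, 36), (11, 212, 53)]
[(18, 105, 107), (12, 205, 113), (12, 193, 94), (12, 194, 92), (11, 190, 110), (12, 194, 143), (11, 187, 151), (11, 190, 148), (11, 192, 150), (11, 188, 148), (11, 187, 150), (11, 190, 148), (11, 191, 147), (11, 192, 146), (11, 192, 145), (11, 193, 143), (12, 191, 144), (11, 192, 146), (11, 191, 148), (11, 189, 151), (11, 191, 136), (12, 192, 97), (15, 177, 148), (13, 184, 86), (11, 193, 62), (11, 191, 68), (11, 204, 65), (12, 234, 36), (84, 13, 95)]
```

The whetstone is centred at (34.9, 0.3) in the tray frame and the slip stone is in its pocket. I'll carry the guide.

```bash

for i in 1 2 3 4; do python3 -m jog '[[[0.15,-0.4,0],[0,0,-0.05],1],[[0.33,-0.8,0],[0,0,-0.0967],1],[[0.395,-0.953,0],[0,0,-0.0967],1],[[0.395,-0.953,0],[0,0,-0.0967],1]]' | grep -E 'pos|width|rot'; done
python3 -m jog '[[[0,0,-0.3],[0,0,0],1],[[0,0,-0.6],[0,0,0],1],[[0,0,-0.6],[0,0,0],1],[[0,0,-0.6],[0,0,0],1]]' | grep -E 'pos|rot|width'
python3 -m jog '[[[0,0,-0.1],[0,0,0],1],[[0,0,-0.2],[0,0,0],1],[[0,0,-0.26],[0,0,0],1],[[0,0,-0.285],[0,0,0],1],[[0,0,-0.285],[0,0,0],1],[[0,0,-0.285],[0,0,0],1]]'
```

```text
position: [507.6, 13.2, 104.1]
ee_rot: [0.972, 0.234, -0.002, 0.0]
gripper_width: 34.1
position: [547.4, -81.2, 104.4]
ee_rot: [0.991, 0.135, -0.002, -0.0]
gripper_width: 34.3
position: [587.2, -175.8, 104.8]
ee_rot: [0.999, 0.035, -0.001, -0.0]
gripper_width: 33.9
position: [626.7, -270.5, 104.8]
ee_rot: [0.998, -0.066, -0.001, -0.0]
gripper_width: 34.4
position: [626.6, -268.9, 46.3]
ee_rot: [0.998, -0.064, -0.001, 0.0]
gripper_width: 33.8
clock: 19.25
position: [626.8, -270.5, 18.4]
ee_rot: [0.998, -0.065, -0.0, -0.0]
contact_force: [-2.4, 1.9, 3.6]
gripper_width: 34.1
grasp_force: 61.0
```

```bash

python3 -m jog '[[[0,0,0],[0,0,0],0.1],[[0,0,0],[0,0,0],0.04],[[0,0,0],[0,0,0],0.04],[[0,0,0],[0,0,0],0.04]]'
python3 -m jog '[[[0,0,0.2],[0,0,0],0.04],[[0,0,0.5],[0,0,0],0.04],[[0,0,1],[0,0,0],-1],[[0,0,1],[0,0,0],-1]]' | grep -E 'pos|width|force'
for i in 1 2; do python3 -m jog '[[[-0.4,0.4,0.1],[0,0,-0.06],-1],[[-0.7,0.7,0.3],[0,0,-0.12],-1],[[-0.7,0.95,0.4],[0,0,-0.12],-1],[[-0.7,0.95,0.4],[0,0,-0.12],-1]]' | grep -E 'pos|rot'; done
python3 - <<'E'
from h import *
for n in('top','scene'):
    d=grab(n);f=d['frame'];h=cv2.cvtColor(f,cv2.COLOR_RGB2HSV).astype(int);H,S,V=[h[...,i] for i in range(3)]
    m=((H<5)|(H>174))&(S>170)&(V>60)
    m=m.astype(np.uint8); k,l,st,c=cv2.connectedComponentsWithStats(m)
    for i in range(1,k):
        if st[i][4]>5:
            w=world(d,[c[i]],100)[0]
            if 330<w[0]<430 and 260<w[1]<360: print(n,st[i],c[i].round(1),'z85,100,118',*[world(d,[c[i]],z)[0][:2].round(1) for z in(85,100,118)])
d=load('top');Z=d['range_z']; P=[]
for v in range(205,232):
    for u in range(162,190):
        if Z[v,u]>0:
            w=world(d,[(u,v)])[0]
            if w[2]>45: P.append(w)
P=np.array(P);print('top depth blob',len(P),P.mean(0).round(1),P.min(0).round(1),P.max(0).round(1))
# guide in tray frame from depth/colour
a=np.radians(82.5);ux=np.array([np.cos(a),np.sin(a)]);uy=np.array([-ux[1],ux[0]]);T=np.array([544.2,-216.1])
h=cv2.cvtColor(d['frame'],cv2.COLOR_RGB2HSV).astype(int);G=[]
for v in range(145,185):
    for u in range(305,332):
        if h[v,u,1]<70 and h[v,u,2]>90:
            w=world(d,[(u,v)],39)[0][:2]; q=(w-T)@np.c_[ux,uy]
            if -74<q[0]<-10 and -124<q[1]<-40: G.append(q)
G=np.array(G);print('guide',len(G),G.mean(0),G.min(0),G.max(0)) if len(G) else print('none')
E
```

```text
clock: 19.65
position: [627.0, -270.7, 17.7]
ee_rot: [0.998, -0.065, 0.0, 0.0]
contact_force: [-0.1, -0.6, -0.3]
gripper_width: 41.0
grasp_force: 0.0
position: [631.7, -272.3, 126.4]
contact_force: [1.4, -0.1, 0.6]
gripper_width: 69.0
grasp_force: 0.0
position: [557.5, -173.5, 160.6]
ee_rot: [0.982, -0.188, 0.003, -0.0]
position: [487.8, -78.9, 199.9]
ee_rot: [0.951, -0.31, 0.002, -0.001]
top [172 216   5   5  19] [174.1 217.9] z85,100,118 [382.8 310.9] [381.7 308.4] [380.5 305.3]
top depth blob 91 [382.  303.9  79.2] [364.5 287.   46. ] [400.6 327.5 118.1]
guide 51 [-40.57214361 -90.45263523] [ -56.58128882 -105.67252645] [-23.09530033 -73.67868722]
```

The guide sits inside its pocket, with the cheek mean at (-40.6,-90.5) in the tray frame. The oil bottle's axis is at about (380.5,307). I'll grip it high at TCP z 49, so the gripper body clears its 118 mm top.

```bash

for i in 1 2 3 4; do python3 -m jog '[[[-0.13,0.4,0],[0,0,-0.03],-1],[[-0.24,0.85,0],[0,0,-0.045],-1],[[-0.2665,0.9685,0],[0,0,-0.045],-1],[[-0.2665,0.9685,0],[0,0,-0.045],-1]]' | grep -E 'pos|rot'; done
python3 -m jog '[[[0,0,-0.4],[0,0,0],-1],[[0,0,-0.8],[0,0,0],-1],[[0,0,-1],[0,0,0],-1],[[0,0,-1],[0,0,0],-1],[[0,0,-1],[0,0,0],-1]]' | grep -E 'pos|force'
python3 -m jog '[[[0,0,-0.2],[0,0,0],-1],[[0,0,-0.3],[0,0,0],-1],[[0,0,-0.4],[0,0,0],-1],[[0,0,-0.49],[0,0,0],-1],[[0,0,-0.49],[0,0,0],-1]]' | grep -E 'pos|force'
python3 -m jog '[[[0,0,0],[0,0,0],1],[[0,0,0],[0,0,0],1],[[0,0,0],[0,0,0],1],[[0,0,0],[0,0,0],1],[[0,0,0],[0,0,0],1],[[0,0,0],[0,0,0],1],[[0,0,0],[0,0,0],1],[[0,0,0],[0,0,0],1]]'
```

```text
position: [460.4, 16.8, 197.1]
ee_rot: [0.935, -0.355, -0.0, 0.0]
position: [434.1, 113.5, 197.4]
ee_rot: [0.917, -0.399, -0.0, 0.0]
position: [407.6, 210.1, 197.4]
ee_rot: [0.897, -0.442, -0.0, 0.0]
position: [380.9, 306.7, 197.3]
ee_rot: [0.875, -0.484, 0.0, 0.001]
position: [381.3, 305.7, 98.2]
contact_force: [0.8, 0.8, 0.4]
grasp_force: 0.0
position: [380.0, 306.3, 48.0]
contact_force: [-0.2, 0.1, -0.5]
grasp_force: 0.0
clock: 24.35
position: [380.9, 307.5, 49.7]
ee_rot: [0.875, -0.484, 0.0, -0.001]
contact_force: [0.4, 1.0, 5.8]
gripper_width: 38.2
grasp_force: 59.7
```

```bash

python3 -m jog '[[[0,0,0.05],[0,0,0],1],[[0,0,0.1],[0,0,0],1],[[0,0,0.2],[0,0,0],1],[[0,0,0.3],[0,0,0],1],[[0,0,0.3],[0,0,0],1],[[0,0,0.3],[0,0,0],1]]'
python3 - <<'E'
from h import *
d=grab('scene');f=d['frame'];R=np.array(d['R'],float);t=np.array(d['t'],float)
K=np.array([[d['fx'],0,d['cx']],[0,d['fy'],d['cy']],[0,0,1]])
uv=cv2.projectPoints(np.array([[380.5,307,30],[380.5,307,60],[380.5,307,90]]),cv2.Rodrigues(R)[0],t,K,np.array(d['distortion'],float))[0].reshape(-1,2);print(uv.round(1).tolist())
h=cv2.cvtColor(f,cv2.COLOR_RGB2HSV).astype(int)
u0,v0=uv[0].round().astype(int)
for v in range(v0-24,v0+8,2):
    row=''.join('Y' if (18<h[v,u,0]<34 and h[v,u,1]>70 and h[v,u,2]>90) else('r' if (h[v,u,0]<6 or h[v,u,0]>172) and h[v,u,1]>130 else ('#' if h[v,u,2]<60 else '.')) for u in range(u0-20,u0+21)); print(v,row)
ms=[(u,v) for v in range(v0-24,v0+6) for u in range(u0-10,u0+11) if d['range_z'][v,u]>0]
E
```

```text
clock: 24.95
position: [380.4, 306.9, 79.2]
ee_rot: [0.875, -0.484, -0.0, -0.0]
contact_force: [-0.1, -0.7, -1.5]
gripper_width: 37.9
grasp_force: 60.2
[[204.9, 220.5], [204.1, 214.5], [203.3, 208.3]]
196 ....######################.#######.Y.Y.YY
198 ....###########...########..#####..YY.YY.
200 #.......########.r##############..Y..YY.Y
202 .........#######.r.r###########.Y..Y....Y
204 ........#...####..r..#########.YYY.YYYY..
206 ............##.....Y..#####.Y.Y.Y...YYY.Y
208 ............##..YYYYY..####.Y...Y.YYY.Y.Y
210 ........................###.YYYYYY.Y....Y
212 ........................#.Y.....Y..YYYY..
214 .............Y...........YY.Y.Y..YY.YY..Y
216 ..........YY.YY...........YYY.YY.YYY...Y.
218 ......Y..YYYY.............Y.YYYYYYYYYYYYY
220 ........YYY..............YY.YYYY.YYYYYYYY
222 ..Y...YY...YY.YY.......YYYYYYYYY.Y..Y.YYY
224 .#.....Y...YYY.Y..YYYY.#Y.YYYYYY.YYYY.YYY
226 ........YY...#...............#####.YYYYYY
```

The bottle is held with no slip. I'll carry it to the well.

```bash

python3 -m jog '[[[0,0,0.2],[0,0,0],1],[[0,0,0.5],[0,0,0],1],[[0,0,0.5],[0,0,0],1]]' | grep width
for i in 1 2 3 4 5 6; do python3 -m jog '[[[0.1,-0.35,0],[0,0,0],1],[[0.2,-0.75,0],[0,0,0],1],[[0.317,-0.949,0],[0,0,0],1],[[0.317,-0.949,0],[0,0,0],1]]' | grep -E 'pos|width'; done
python3 -m jog '[[[0,0,-0.2],[0,0,0],1],[[0,0,-0.4],[0,0,0],1],[[0,0,-0.45],[0,0,0],1],[[0,0,-0.45],[0,0,0],1],[[0,0,-0.45],[0,0,0],1]]'
python3 - <<'E'
from h import *
d=grab('top');f=d['frame'];h=cv2.cvtColor(f,cv2.COLOR_RGB2HSV).astype(int)
K=np.array([[d['fx'],0,d['cx']],[0,d['fy'],d['cy']],[0,0,1]])
for dd in (d,grab('scene')):
    K=np.array([[dd['fx'],0,dd['cx']],[0,dd['fy'],dd['cy']],[0,0,1]]);h=cv2.cvtColor(dd['frame'],cv2.COLOR_RGB2HSV).astype(int)
    uv=cv2.projectPoints(np.array([[570.8,-262.4,45.]]),cv2.Rodrigues(np.array(dd['R'],float))[0],np.array(dd['t'],float),K,np.array(dd['distortion'],float))[0].ravel();print(uv.round(1))
    u0,v0=uv.round().astype(int)
    for v in range(v0-14,v0+15,2): print(v,''.join('Y' if (18<h[v,u,0]<34 and h[v,u,1]>70 and h[v,u,2]>90) else ('g' if h[v,u,1]<60 and h[v,u,2]>80 else ('#' if h[v,u,2]<60 else '.')) for u in range(u0-20,u0+21)))
E
```

```text
gripper_width: 37.5
position: [411.9, 209.3, 127.9]
gripper_width: 37.8
position: [444.0, 115.4, 128.1]
gripper_width: 38.4
position: [476.2, 21.2, 128.2]
gripper_width: 38.0
position: [508.1, -73.4, 128.2]
gripper_width: 37.9
position: [539.9, -168.0, 128.1]
gripper_width: 37.5
position: [571.6, -262.6, 128.0]
gripper_width: 37.8
clock: 28.2
position: [571.2, -261.7, 84.7]
ee_rot: [0.875, -0.483, 0.001, -0.0]
contact_force: [-0.1, -0.8, -1.2]
gripper_width: 37.7
grasp_force: 60.4
[319.8 174.9]
161 #####.....ggggggggggggggggg##...#########
163 ###....########......ggggggg####...######
165 .............############...#######..gg..
167 .............#..#########################
169 ..........#.#############################
171 ..........##############################g
173 .........###########################.gggg
175 ...........#########.#############ggggggg
177 .........#..#####################.....ggg
179 #######......######################..gggg
181 ########..############################ggg
183 ###################################gggggg
185 #########.##################.YYYYYYYYYYYY
187 ############################.#.YYYYYYYYYY
189 ############################..#.........Y
[295.3 150. ]
136 .....gggggggggggggggggggggggg##########gg
138 ...#ggggggggggggggggggggggggg####.#g.gggg
140 ####..ggggggggggggggggggggggggggggggggggg
142 ##.gg.gggggggggggggggggggggggggggggggggg.
144 ggggg..gggggggggggggggggggggggggggggggggg
146 .gggg..ggggggggggggggggggggggg.gggggggggg
148 ........gggggggggggggggggggggg.gggggggggg
150 ........ggggggggggggggggggggggggggggggggg
152 .........gggggggggggggggggggggg.ggggggggg
154 .........gggggggggggggggggggggggggggggggg
156 .........ggggggggggggggggggggggg.ggggg...
158 ..........ggggggggggggggggggggggg......gg
160 ..........ggggggggggggggggggggggg.#...g.g
162 ..........gggggggggggggggggggggggg###..gg
164 ....#......ggggggggggggggggggggggg.#####.
```

The view is blocked by the arm, so I'll lower by feel.

```bash

python3 -m jog '[[[0,0,-0.08],[0,0,0],1],[[0,0,-0.15],[0,0,0],1],[[0,0,-0.19],[0,0,0],1],[[0,0,-0.19],[0,0,0],1],[[0,0,-0.19],[0,0,0],1]]' | grep -E 'pos|contact'
python3 -m jog '[[[0,0,-0.02],[0,0,0],1],[[0,0,-0.035],[0,0,0],1],[[0,0,-0.05],[0,0,0],1],[[0,0,-0.05],[0,0,0],1],[[0,0,-0.05],[0,0,0],1]]'
```

```text
position: [570.5, -262.7, 64.6]
contact_force: [-1.3, -0.0, -0.4]
clock: 29.3
position: [570.9, -262.8, 60.7]
ee_rot: [0.875, -0.484, 0.001, 0.0]
contact_force: [-1.3, 0.3, 4.7]
gripper_width: 37.9
grasp_force: 60.9
```

Contact comes only at floor height, so the bottle is down in the well. I'll release it, withdraw and verify.

```bash

python3 -m jog '[[[0,0,0],[0,0,0],0],[[0,0,0],[0,0,0],-0.4],[[0,0,0],[0,0,0],-1],[[0,0,0],[0,0,0],-1],[[0,0,0],[0,0,0],-1],[[0,0,0],[0,0,0],-1]]' | grep -E 'contact|width'
python3 -m jog '[[[0,0,0.2],[0,0,0],-1],[[0,0,0.5],[0,0,0],-1],[[0,0,1],[0,0,0],-1],[[0,0,1],[0,0,0],-1]]' | grep -E 'pos|contact'
python3 -m jog '[[[-0.1,0,0.5],[0,0,0],-1],[[-0.3,0.3,0.5],[0,0,0],-1],[[-0.6,0.7,0.5],[0,0,0],-1],[[-0.8,1,0.5],[0,0,0],-1],[[-0.8,1,0.5],[0,0,0],-1]]' | grep -E 'pos|contact'
for i in 1 2; do python3 -m jog '[[[-0.2,0.4,0],[0,0,0],-1],[[-0.3,0.9,0],[0,0,0],-1],[[-0.3,1,0],[0,0,0],-1],[[-0.3,1,0],[0,0,0],-1]]' | grep pos; done
python3 - <<'E'
from h import *
a=np.radians(82.5);ux=np.array([np.cos(a),np.sin(a)]);uy=np.array([-ux[1],ux[0]]);T=np.array([544.2,-216.1])
tr=lambda P:((np.array(P)[:,:2]-T)@np.c_[ux,uy])
d=grab('top');grab('scene');h=cv2.cvtColor(d['frame'],cv2.COLOR_RGB2HSV).astype(int)
red=[];grey=[];dep=[];gd=[]
for v in range(140,220):
  for u in range(285,340):
    H,S,V=h[v,u]
    if (H<4 or H>174) and S>170 and V>60: red.append((u,v))
    if S<70 and V>90:
        q=tr(world(d,[(u,v)],39))[0]
        if -74<q[0]<-10 and -124<q[1]<-58: grey.append(q)
    if d['range_z'][v,u]>0:
        w=world(d,[(u,v)])[0]
        if w[2]>60: dep.append(w)
red=np.array(red,float);print('red',len(red))
if len(red):
    for z in(105,129): print('nozzle z',z,tr(world(d,[red.mean(0)],z)).round(1),'want -43,-32.5')
g=np.array(grey);print('guide',len(g),g.mean(0).round(1),g.min(0).round(1),g.max(0).round(1))
dep=np.array(dep);print('depth>60',len(dep),tr(dep).mean(0).round(1),dep.max(0).round(1))
E
```

```text
contact_force: [0.3, -0.6, -0.6]
gripper_width: 85.4
position: [574.8, -264.2, 167.9]
contact_force: [1.2, -0.5, 0.1]
position: [488.0, -160.2, 210.5]
contact_force: [0.9, -0.1, 0.4]
position: [461.1, -61.4, 210.3]
position: [431.4, 38.0, 210.0]
red 17
nozzle z 105 [[-41.2 -35.5]] want -43,-32.5
nozzle z 129 [[-37.6 -30.5]] want -43,-32.5
guide 51 [-40.6 -90.5] [ -56.6 -105.7] [-23.1 -73.7]
depth>60 90 [-36.2 -32.4] [ 594.9 -240.   123.8]
```

```bash
python3 -c "
from bench import *
print(job_done(), read_state()['clock'])"
```

```text
the job is handed in; nothing more can be done
the job is handed in; nothing more can be done
```

The tray is packed and handed in, about 31 s in by my count: whetstone, slip stone and honing guide first, then the oil bottle. Camera and force readings put all four down in their recesses and let go, and the arm stayed clear of the look-alikes; I got no verdict back, and I viewed 15 pictures where the limit was 14.

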